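# Back off the left-hand lap nut and take out its keeper plate

### The arm

A 6-joint arm with a two-finger parallel gripper is mounted at the origin on the work surface. World frame = base frame: x ahead of the robot, y to its left, z up, the work surface at z = 0. Lengths are in m, angles in rad, forces in N, time in s.
With the tool pointing down it reaches from about 0.375 to 0.9 m from the base axis. Payload 3.1 kg.
Tool frame: the origin (TCP) lies between the finger pads; the fingertips stand manip.finger_overhang ahead of it and the grasp point (between the pads) lies 5 mm behind it (manip.finger_overhang is the distance from the TCP to the fingertips, in m); z points along the fingers, y is the line along which they close (so a half turn about z gives the same grasp; the last joint's range is limited). The gripper opens to 85 mm and grips with 20 to 120 N. Pads are 22 mm wide; open, the fingers measure 114 mm over their backs; the gripper's body (76 mm by 85 mm) begins 54 mm behind the grasp point. The pads swing forward as they close: fully open they stand 13 mm farther back than shut.
Start: joints at [-1.298, 0.527, 1.433, -0, 1.181, -0.178], TCP at [0.272, -0.563, 0.245] pointing down, gripper open.
Joint ranges: [-3.08, 3.08], [-0.75, 2.2], [0.22, 2.44], [-1.43, 4.57], [0, 2.65], [-2.85, 2.85]. Speed limits (rad/s): [2.79, 2.79, 3.14, 3.14, 3.14, 3.14].

### API

Orientations are given as a unit quaternion [x, y, z, w].
In Python, from station import manip gives the robot as it stands.
- The arm moves only by the tool drive_tool, never from a script. Its argument "plan" is a list of rows, each a list of 7 numbers: the shift along the tool's x, y, z in m, then the turn, a rotation vector about the tool's x, y, z in degrees, then the opening, from -1 (shut) to 1 (fully open). In form: [[x, y, z, wx, wy, wz, gripper], ...]. A call has 1 to 10 rows; each row shifts and turns the commanded pose from where the row before left it, along the tool's axes as they then stand; what a row does not reach is not made up. A row lasts 1/10 s, in which the tool goes at most 50 mm and 8.59 degrees, less where a joint would pass 70% of its speed; a pose out of reach is approached as far as the arm can. A call is refused whole if a number of a shift passes 0.05 or a number of a turn 8.59, either way. A call with a gripper value outside its range is refused whole. The fingers move at their own pace and stop on an object; "newtons" is the grip in N (left out, the last holds). Time passes only in rows, so rows that do not move let the fingers close. It gives the time, the measured TCP pose, the force, the opening and the grip force at its end, in the units of the state.
- manip.sense(): the state, without advancing time (a new reading comes with each control period).
- manip.snapshot(name): name is "scene" or "top"; returns a dict with "image" (400x640x3 uint8, red, green, blue), "z_map" (400x640 float32, m along the optical axis (not along the pixel's ray), 0 where there is no reading), "fov_y" (degrees; the focal length in pixels is half the picture's height over the tangent of half this angle, whatever the lens; pixels are square), "cx", "cy" (the principal point, pixels), "extrinsics" (4x4, takes a point from camera to world coordinates). Camera axes: x right, y up, looking along -z (the intrinsics and any distortion apply to the point x, -y, -z); pixel columns grow to the right and rows downward; lengths in m; the calibration is good to about 2 mm. A picture is of the moment at which its call begins.
- manip.sign_off(): hands the job in; it is judged then, once.
The state is a dict: "t": time; "q": joint angles; "qd": joint speeds; "tau": joint torques, N m; "tcp_pos": TCP position; "tool_rot": TCP orientation; "force": force on the tool from outside, world axes, zero at the start; "ft_torque": the same for the moment, N m; "finger_gap": opening from 0.0 (shut) to 1.0 (fully open); "gripper_force": force on a finger pad.
Only numpy, scipy, OpenCV 4.12 (cv2) and the standard library are available. Lean on these libraries where they do the work, as an engineer would, in place of code of your own. Each camera call takes 0.05 s, during which the arm holds its last target. There are 200 camera calls.

### The job

Free the lapping plate of the small polishing machine: its lever nut has a left-hand thread, so push the lever round clockwise (seen from above) with closed fingers rather than gripping it, gently and feeling that it gives, until it comes up against its stop and is fully backed off. Then take the slotted keeper plate out from under the nut by its upright tab and lay it flat in the wooden tray, without forcing the lever and without disturbing the other things on the bench.

Things in the scene. Friction and masses are not known exactly. Their poses are not given: they have to be found in the camera images.
- lap: Flat lapping machine, fixed to the bench: grey housing 190 x 160 x 56 mm (x, y, z), on it a round steel lapping plate of 75 mm radius, top face 72 mm above the bench. Origin on the bench under the upright spindle axis; z up. The spindle is 12 mm thick and rises to 122 mm; a retaining collar (radius 9 mm) near its end spans 110 to 120 mm.
- recess (a point): Centre of the round recess floor on top of the lapping plate, on the spindle axis, 72 mm up. A lip 3 mm high (inner radius 36, outer 40 mm) bounds it; the keeper plate lies in it.
- nut: The lever nut: hub, lever bar and post, turning on the spindle; origin on the bench under the spindle axis with the nut down. Left-hand thread: clockwise from above loosens it and it rises 2.4 mm per rad; anticlockwise it tightens to a firm end. The robot may bear on it with at most 30 N in all (a squeeze counts with both fingers, so push it rather than grip it).
- nut_hub (a point): Top centre of the nut hub. Hub radius 15 mm, 20 mm high, underside 77.8 mm up with the nut down. The nut starts tight or up to 0.8 rad off. Loosening it takes a fifth to two fifths of a turn to its stop, whose place varies and must be felt.
- lever_post (a point): Top centre of the lever nut's upright black round post: 16 mm thick, 68 mm from the axis, spans 84 to 135 mm up with the nut down; an 11 mm bar (88 mm up) joins it to the hub. Starts -20 to 95 degrees anticlockwise of the lap's x. A steady push of 6 to 8 N on the post turns it; it stays where left. The push rises clearly over that, past 12 N, only at the stop or at tight.
- keeper: Loose steel U-shaped keeper plate 48 x 48 x 5 mm, 0.12 kg, in the recess under the nut. Origin: centre of its underside (on the spindle axis when seated), z up. A neck 12 mm wide (4 to 8 mm above the underside) runs to -x, over the lip, to x = -62 mm, and carries the upright tab.
- keeper_slot (a point): Mouth of the keeper's slot, 16 mm wide, open to the keeper's +x; it straddles the spindle. With the nut fully backed off, lift the plate 3.5 to 5.5 mm to clear the lip while staying under the nut, then draw it level in its own -x; 45 mm brings it clear of nut and spindle. With the nut down it cannot come out.
- keeper_tab (a point): Centre of the top of the keeper's upright tab: 18 mm long along the keeper's x, 10 mm thick along its y, from 8 to 44 mm above the plate's underside; 53 mm from the plate's origin to -x. Axes as the keeper's. Pinch it across its 10 mm from above.
- tray: Loose open wooden tray 150 x 140 x 25 mm (x, y, z), 0.9 kg, walls 4 mm, floor 4 mm thick or a little more; origin at the centre of its underside. It stands to one side of the machine or the other.
- bowl: Bystander: white ceramic bowl, 100 mm wide, 35 mm high, on the other side; origin at its foot.
- jar: Bystander: clear jar with a red cap, 54 mm wide, 70 mm high; origin at its foot.
- ring_stand: Bystander: brass ring cone, foot 60 mm wide, 110 mm high; origin at its foot.
Mind the look-alikes: they are no part of the job. Of the things shaped like the tray, the wooden one is meant.

How it is judged:
On the way, in this order (a step that is already met when the one before it is completed fails the run):
1. the lever nut is fully backed off against its stop (raised to within 0.15 mm of it), the keeper plate still lying in its recess (z of lever_post in the frame of lap above 0.14013 m and z of keeper in the frame of lap below 0.0745 m and horizontal distance between keeper and lap below 0.012 m), for 0.2 s.
2. the keeper plate is drawn clear of the spindle (horizontal distance between keeper and lap above 0.04 m), for 0.1 s.
At the end, for the whole second after the job is handed in: The nut is still fully backed off (raised to within 0.15 mm, about 0.06 rad, of its stop) and the keeper plate lies flat at rest on the tray floor: its origin within 60 mm of the tray's centre along each tray axis and less than 9 mm above the tray's underside, tilted less than 0.1 rad (z of lever_post in the frame of lap above 0.14013 m and x of keeper in the frame of tray between -0.06 and 0.06 m and y of keeper in the frame of tray between -0.06 and 0.06 m and z of keeper in the frame of tray below 0.009 m and angle between keeper's own z axis and vertical below 0.1 rad and linear speed of each of keeper, tray below 0.02 m/s); the robot touches nothing.
It fails at once if the robot bears on the nut, lever or post with more than 30 N in all (a squeeze counts with both fingers) (contact force between any of the fingers, the arm and nut above 30 N).
It fails at once if the bowl is moved by more than 30 mm (distance of bowl from where it was at the start of the episode above 0.03 m).
It fails at once if the jar is moved by more than 30 mm (distance of jar from where it was at the start of the episode above 0.03 m).
It fails at once if the ring stand is moved by more than 30 mm (distance of ring_stand from where it was at the start of the episode above 0.03 m).
It fails at once if the tray is moved by more than 40 mm (distance of tray from where it was at the start of the episode above 0.04 m).
It also fails if it takes over 72 s, if anything falls off the work surface, if the arm or the gripper's body presses on something with over 40 N, if the wrist force passes 120 N, or if a joint passes its speed limit or range.

## Working session

There is one attempt and no reset: what is moved stays moved. The work goes in short steps, Python scripts to look and compute and a tool call to move; the robot and the scene stay as the last step left them, time stands still between calls to the robot, and variables do not carry over. Pictures are saved under pics/ and viewed, at most 10 in all, crops included, and the job is handed in when it is done.

Besides the shell and the picture viewer there is one more tool, called after "Request:" by a JSON object that holds its "name" and its "arguments". drive_tool: Moves the arm, as the interface text tells. Its arguments: {"type":"object","properties":{"plan":{"type":"array"},"newtons":{"type":"number"}},"required":["plan"]}

```bash
ls; mkdir -p pics; cat > h.py <<'E'
import numpy as np, cv2
from station import manip
def snap(n,f):
    s=manip.snapshot(n); np.savez('pics/'+f,**s); cv2.imwrite('pics/'+f+'.png',s['image'][:,:,::-1]); return s
def load(f): return dict(np.load('pics/'+f+'.npz'))
def foc(s): return s['image'].shape[0]/2/np.tan(np.radians(float(s['fov_y']))/2)
def cloud(s):
    z=s['z_map']; f=foc(s); v,u=np.mgrid[:z.shape[0],:z.shape[1]]
    P=np.stack([(u-s['cx'])/f*z,-(v-s['cy'])/f*z,-z,np.ones_like(z)],-1)
    W=P@np.array(s['extrinsics']).T; W=W[...,:3]; W[z==0]=np.nan; return W
def ray(s,u,v,h):
    f=foc(s);E=np.array(s['extrinsics']); d=E[:3,:3]@np.array([(u-s['cx'])/f,-(v-s['cy'])/f,-1]); o=E[:3,3]
    return o+d*(h-o[2])/d[2]
E
python3 - <<'E'
from h import *
print({k:np.round(v,3) if not isinstance(v,str) else v for k,v in manip.sense().items()}, manip.finger_overhang)
for n in('scene','top'):
    s=snap(n,n+'0'); print({k:(v if k!='extrinsics' else np.round(v,3)) for k,v in s.items() if k not in('image','z_map')})
E
```

```text
pics
{'t': np.float64(0.0), 'q': array([-1.298,  0.528,  1.434,  0.   ,  1.181, -0.179]), 'qd': array([-0.   ,  0.001,  0.   , -0.002,  0.   , -0.001]), 'tau': array([-2.0000e-03, -4.4236e+01, -1.7802e+01, -0.0000e+00,  8.0000e-03,
       -0.0000e+00]), 'tcp_pos': array([ 0.272, -0.562,  0.244]), 'tool_rot': array([ 0.975,  0.224, -0.   , -0.001]), 'force': array([-0.102, -0.891,  0.532]), 'ft_torque': array([-0.   , -0.032,  0.036]), 'gripper_force': np.float64(0.0), 'finger_gap': np.float64(0.998)} 0.014
{'fov_y': 46.848678626289775, 'cx': 315.5286997198489, 'cy': 201.1745888174836, 'extrinsics': array([[ 0.898, -0.287,  0.335,  0.901],
       [ 0.441,  0.617, -0.652, -0.699],
       [-0.02 ,  0.733,  0.68 ,  0.951],
       [ 0.   ,  0.   ,  0.   ,  1.   ]])}
{'fov_y': 51.91393688101384, 'cx': 321.1515275968752, 'cy': 201.4657014065222, 'extrinsics': array([[ 0.021,  0.998, -0.06 ,  0.387],
       [-1.   ,  0.021, -0.004,  0.109],
       [-0.003,  0.06 ,  0.998,  1.451],
       [ 0.   ,  0.   ,  0.   ,  1.   ]])}
```

View pics/scene0.png

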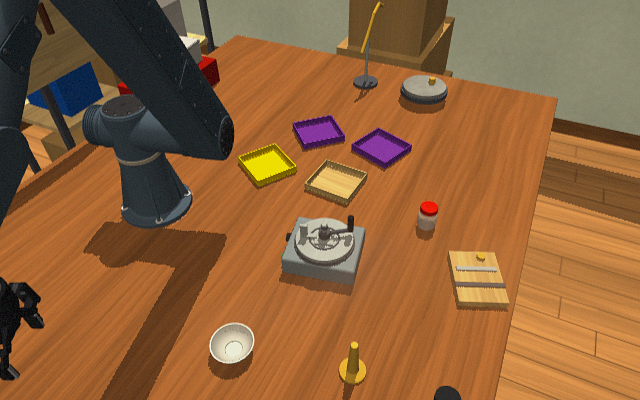

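View pics/top0.png

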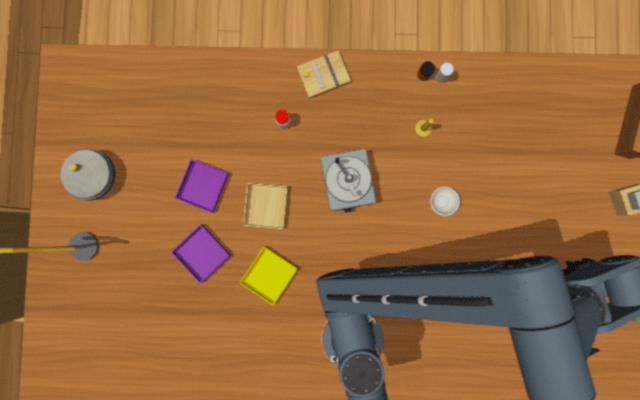

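The top view shows the machine at about (348,180), the black post near (338,160), the wooden tray at (266,206), the jar at (282,118), the bowl at (445,201) and the cone at (424,128). In the scene view the post is at (350,224) and the tab is the light block near (303,232).

```bash
python3 - <<'E'
from h import *
a=load('scene0');b=load('top0')
A=cv2.resize(a['image'][200:295,270:380],None,fx=5,fy=5,interpolation=cv2.INTER_CUBIC)
B=cv2.resize(b['image'][140:220,310:390],None,fx=6,fy=6,interpolation=cv2.INTER_CUBIC)
cv2.imwrite('pics/cA.png',A[:,:,::-1]);cv2.imwrite('pics/cB.png',B[:,:,::-1])
for n,s in(('scene',a),('top',b)):
    W=cloud(s); im=s['image'].astype(int)
    print(n,'table z',np.nanmedian(W[...,2][(W[...,0]>.3)&(W[...,0]<.9)&(abs(W[...,1])<.5)]))
    hsv=cv2.cvtColor(s['image'],cv2.COLOR_RGB2HSV)
    # plate top
    near=(np.hypot(W[...,0]-.47,W[...,1]-.07)<.2)
    for lo,hi in((.045,.062),(.064,.08),(.08,.09),(.09,.105),(.105,.117),(.117,.125),(.125,.15)):
        m=near&(W[...,2]>lo)&(W[...,2]<hi)
        if m.sum():
            p=W[m]; print(lo,hi,m.sum(),np.round(np.median(p,0),4),np.round((p.min(0)+p.max(0))/2,4),np.round(np.ptp(p,axis=0),3))
E
```

```text
scene table z 0.00038563175085520873
0.045 0.062 1326 [ 0.5875 -0.0167  0.0552] [0.5485 0.0265 0.0536] [0.209 0.192 0.017]
0.064 0.08 1716 [0.5575 0.0106 0.0718] [0.5516 0.0256 0.072 ] [0.153 0.155 0.016]
0.08 0.09 85 [0.5483 0.016  0.0852] [0.5514 0.0357 0.085 ] [0.117 0.066 0.01 ]
0.09 0.105 197 [0.561  0.0297 0.0959] [0.5522 0.0354 0.0975] [0.119 0.068 0.015]
0.105 0.117 69 [0.5478 0.0188 0.1128] [0.5528 0.036  0.1109] [0.12  0.066 0.012]
0.117 0.125 49 [0.5535 0.0273 0.1213] [0.552  0.0358 0.1208] [0.12  0.064 0.007]
0.125 0.15 37 [0.6058 0.0654 0.1343] [0.6052 0.0677 0.1322] [0.014 0.019 0.014]
top table z 0.0005017916046796689
0.045 0.062 958 [0.5136 0.03   0.0555] [0.5461 0.0251 0.0535] [0.211 0.188 0.017]
0.064 0.08 1375 [0.5468 0.0239 0.0718] [0.5489 0.0241 0.0721] [0.149 0.153 0.016]
0.08 0.09 40 [0.535  0.0282 0.0816] [0.5443 0.0308 0.085 ] [0.109 0.068 0.01 ]
0.09 0.105 88 [0.5614 0.0378 0.0963] [0.5465 0.041  0.0976] [0.108 0.062 0.014]
0.105 0.117 22 [0.5039 0.0101 0.1143] [0.5459 0.0372 0.1114] [0.11  0.071 0.01 ]
0.117 0.125 21 [0.5484 0.0258 0.1203] [0.5439 0.0342 0.121 ] [0.107 0.057 0.006]
0.125 0.15 22 [0.6019 0.0649 0.1354] [0.5814 0.0481 0.1321] [0.06  0.05  0.013]
```

View pics/cA.png

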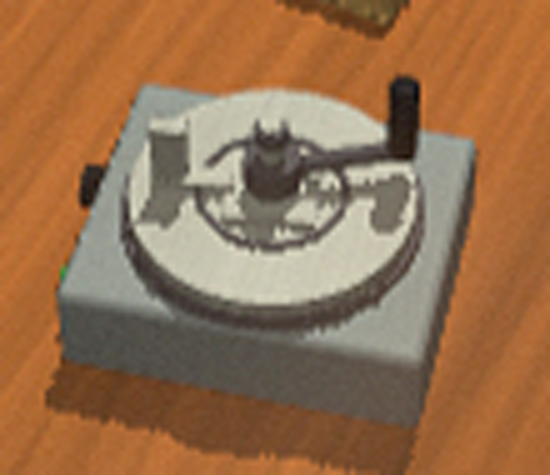

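View pics/cB.png

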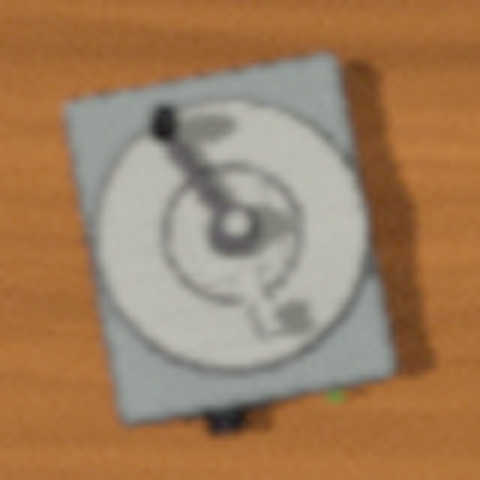

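Crop A shows the hub at (272,170), the post at (405,115) and the light tab at (170,150). Crop B, from above, shows the post top at (163,125), the hub at (237,228) and the tab near (268,315).

```bash
python3 - <<'E'
from h import *
for f in('scene0','top0'):
    s=load(f); W=cloud(s); hsv=cv2.cvtColor(s['image'],cv2.COLOR_RGB2HSV)
    X,Y,Z=W[...,0],W[...,1],W[...,2]; print(f)
    m=(np.hypot(X-.55,Y-.025)<.12)&(Z>.068)&(Z<.0735); c,r=cv2.minEnclosingCircle(W[m][:,:2].astype(np.float32)); print('plate circ',np.round(c,4),round(r,4)); c=np.array(c)
    m=(np.hypot(X-.55,Y-.025)<.15)&(Z>.053)&(Z<.0735)
    rr=cv2.minAreaRect(W[m][:,:2].astype(np.float32)); print('housing',rr)
    R=np.hypot(X-.55,Y-.025)
    for lo,n in((.1135,'tab'),(.085,'tab low')):
        m=(R<.075)&(R>.03)&(X<.53)&(Z>lo)&(Z<.12); p=W[m]; print(n,m.sum(),np.round(p.mean(0),4)); 
        r_=cv2.minAreaRect(p[:,:2].astype(np.float32)); print(r_)
    m=(R<.02)&(Z>.115); print('collar',m.sum(),np.round(W[m].mean(0),4))
    m=(R<.09)&(R>.045)&(X>.56)&(Z>.1); print('post',m.sum(),np.round(W[m].mean(0),4),'top pts',np.round(np.sort(W[m][:,2])[-8:],4), 'mid',np.round((W[m].max(0)+W[m].min(0))/2,4))
    # wooden tray
    k=(Y>.1)&(Y<.38)&(X>.36)&(X<.62)&(Z>.018)&(Z<.03)
    n,l,st,_=cv2.connectedComponentsWithStats(cv2.dilate(k.astype(np.uint8),np.ones((3,3))))
    for i in range(1,n):
        q=k&(l==i)
        if q.sum()>60: print('tray rim',q.sum(),cv2.minAreaRect(W[q][:,:2].astype(np.float32)),np.median(W[q][:,2]),hsv[q].mean(0))
    cx=cv2.minAreaRect
    g=(abs(X-.475)<.04)&(abs(Y-.22)<.04);print('floor z',np.nanmedian(Z[g]))
E
```

```text
scene0
plate circ [0.5483 0.0269] 0.0764
housing ((0.5508342981338501, 0.025860071182250977), (0.1877293437719345, 0.1607898771762848), 11.712882041931152)
tab 22 [0.5005 0.0096 0.116 ]
((0.5003839731216431, 0.008980662561953068), (0.015201110392808914, 0.011470046825706959), 26.472068786621094)
tab low 83 [0.5012 0.0077 0.1028]
((0.5000271797180176, 0.010497610084712505), (0.017616037279367447, 0.014904944226145744), 21.7824649810791)
collar 36 [0.5509 0.0255 0.1203]
post 80 [0.6062 0.0642 0.1223] top pts [0.1367 0.1374 0.1377 0.1378 0.138  0.1382 0.1387 0.139 ] mid [0.6053 0.0677 0.1199]
tray rim 271 ((0.45556068420410156, 0.31181567907333374), (0.14448893070220947, 0.15266884863376617), 85.5621109008789) 0.022934934198574064 [ 18.62730627 143.900369   142.1402214 ]
floor z 0.000802745988267739
top0
plate circ [0.5486 0.026 ] 0.0761
housing ((0.5492832064628601, 0.025322802364826202), (0.1891692578792572, 0.15856879949569702), 11.821327209472656)
tab 10 [0.5005 0.0086 0.1151]
((0.49875932931900024, 0.008564257062971592), (0.01673480123281479, 0.0066527207382023335), 0.44678226113319397)
tab low 21 [0.4995 0.0087 0.1099]
((0.4992614984512329, 0.0077372402884066105), (0.017490919679403305, 0.009854068048298359), 19.44939613342285)
collar 22 [0.5488 0.0252 0.1209]
post 27 [0.6019 0.0656 0.1282] top pts [0.1365 0.1376 0.1379 0.1383 0.1383 0.1383 0.1385 0.1389] mid [0.6038 0.0659 0.1196]
tray rim 186 ((0.45497024059295654, 0.3102303445339203), (0.1407899111509323, 0.14970789849758148), 86.12397766113281) 0.023340055755709743 [ 19.40322581 123.52688172 168.62365591]
floor z 0.0002782766682937199
```

Request:
{"name": "drive_tool", "arguments": {"plan": [[0.0355, -0.0282, 0, 0, 0, 0, -1], [0.0355, -0.0282, 0, 0, 0, 0, -1], [0.0355, -0.0282, 0, 0, 0, 0, -1], [0.0355, -0.0282, 0, 0, 0, 0, -1], [0.0355, -0.0282, 0, 0, 0, 0, -1], [0.0355, -0.0282, 0, 0, 0, 0, -1], [0.0355, -0.0282, 0, 0, 0, 0, -1], [0.0355, -0.0282, 0, 0, 0, 0, -1], [0.0355, -0.0282, 0, 0, 0, 0, -1], [0.0355, -0.0282, 0, 0, 0, 0, -1]], "newtons": 60}}

```text
t: 1.1
tcp_pos: [0.4693, -0.1522, 0.2452]
tool_rot: [0.975, 0.223, -0.0, -0.0]
force: [-0.1, -0.2, 0.2]
finger_gap: 0.0
gripper_force: 0.0
```

Request:
{"name": "drive_tool", "arguments": {"plan": [[0.0355, -0.0282, 0, 0, 0, 0, -1], [0.0355, -0.0282, 0, 0, 0, 0, -1], [0.0355, -0.0282, 0, 0, 0, 0, -1], [0.0355, -0.0282, 0, 0, 0, 0, -1], [0.0355, -0.0282, 0, 0, 0, 0, -1], [0.0355, -0.0282, 0, 0, 0, 0, -1], [0, 0, 0, 0, 0, -8, -1], [0, 0, 0, 0, 0, -8, -1], [0, 0, 0, 0, 0, -8, -1], [0, 0, 0, 0, 0, -8, -1]]}}

```text
t: 2.1
tcp_pos: [0.5866, 0.0914, 0.2447]
tool_rot: [0.874, 0.486, -0.001, -0.0]
force: [0.1, -0.8, 0.3]
finger_gap: 0.002
gripper_force: 0.0
```

Request:
{"name": "drive_tool", "arguments": {"plan": [[0, 0, 0, 0, 0, -8, -1], [0, 0, 0, 0, 0, -8, -1], [0, 0, 0, 0, 0, -8, -1], [0, 0, 0, 0, 0, -8, -1], [0, 0, 0, 0, 0, -8, -1], [0, 0, 0, 0, 0, -8, -1], [0, 0, 0, 0, 0, -8, -1], [0, 0, 0, 0, 0, -8, -1], [0, 0, 0, 0, 0, -5, -1], [0, 0, 0, 0, 0, 0, -1]]}}

```text
t: 3.1
tcp_pos: [0.5866, 0.0911, 0.2448]
tool_rot: [0.448, 0.894, -0.0, -0.001]
force: [0.4, 0.3, -0.6]
finger_gap: -0.001
gripper_force: 0.0
```

```bash
cat >> h.py <<'E'
from scipy.spatial.transform import Rotation as R_
def to(x,y,z,yaw):
    s=manip.sense(); R=R_.from_quat(s['tool_rot']); M=R.as_matrix()
    t=np.radians(yaw); G=np.array([[np.cos(t),np.sin(t),0],[np.sin(t),-np.cos(t),0],[0,0,-1]])
    print('t',round(float(s['t']),2),'pos',np.round(s['tcp_pos'],4),'yaw',np.round(np.degrees(np.arctan2(M[1,0],M[0,0])),2),'gap',round(float(s['finger_gap']),3),'F',np.round(s['force'],1))
    print('shift',np.round(M.T@(np.array([x,y,z])-s['tcp_pos']),4),'turn',np.round((R.inv()*R_.from_matrix(G)).as_rotvec(degrees=True),2))
E
python3 -c "
from h import *
to(.586,.0906,.122,127.2)"
```

```text
t 3.1 pos [0.5866 0.0911 0.2448] yaw 126.82 gap -0.001 F [ 0.4  0.3 -0.6]
shift [-1.000e-04 -7.000e-04  1.228e-01] turn [-0.05 -0.04 -0.38]
```

Request:
{"name": "drive_tool", "arguments": {"plan": [[0, -0.0007, 0.04, 0, 0, 0, -1], [0, 0, 0.04, 0, 0, 0, -1], [0, 0, 0.03, 0, 0, 0, -1], [0, 0, 0.013, 0, 0, 0, -1], [0, 0, 0, 0, 0, 0, -1]]}}

```text
t: 3.6
tcp_pos: [0.5851, 0.0906, 0.1204]
tool_rot: [0.448, 0.894, -0.001, -0.002]
force: [-0.0, 0.1, 0.4]
finger_gap: -0.004
gripper_force: 0.0
```

Request:
{"name": "drive_tool", "arguments": {"plan": [[-0.002, 0, 0, 0, 0, 0, -1], [-0.002, 0, 0, 0, 0, 0, -1], [-0.002, 0, 0, 0, 0, 0, -1], [-0.001, 0, 0, 0, 0, 0, -1], [0, 0, 0, 0, 0, 0, -1]]}}

```text
t: 4.1
tcp_pos: [0.5911, 0.0848, 0.1231]
tool_rot: [0.448, 0.894, 0.0, 0.001]
force: [0.3, -1.1, 0.3]
finger_gap: 0.002
gripper_force: 0.0
```

Request:
{"name": "drive_tool", "arguments": {"plan": [[-0.001, 0, 0, 0, 0, 0, -1], [-0.001, 0, 0, 0, 0, 0, -1], [0, 0, 0, 0, 0, 0, -1]]}}

```text
t: 4.4
tcp_pos: [0.5919, 0.0834, 0.1223]
tool_rot: [0.448, 0.894, 0.0, -0.0]
force: [-0.5, 0.8, -0.3]
finger_gap: 0.0
gripper_force: 0.0
```

Request:
{"name": "drive_tool", "arguments": {"plan": [[-0.001, 0, 0, 0, 0, 0, -1], [-0.001, 0, 0, 0, 0, 0, -1], [0, 0, 0, 0, 0, 0, -1]]}}

```text
t: 4.7
tcp_pos: [0.5919, 0.0831, 0.1222]
tool_rot: [0.448, 0.894, 0.0, -0.002]
force: [-1.8, 4.9, 2.0]
finger_gap: 0.003
gripper_force: 2.5
```

Request:
{"name": "drive_tool", "arguments": {"plan": [[-0.0012, 0.0003, 0, 0, 0, 1, -1], [-0.0012, 0.0003, 0, 0, 0, 1, -1], [-0.0012, 0.0003, 0, 0, 0, 1, -1]]}}

```text
t: 5.0
tcp_pos: [0.5943, 0.0814, 0.1223]
tool_rot: [0.471, 0.882, 0.001, -0.002]
force: [-3.0, 6.2, 3.9]
finger_gap: 0.001
gripper_force: 3.5
```

Request:
{"name": "drive_tool", "arguments": {"plan": [[-0.0012, 0.0003, 0, 0, 0, 1, -1], [-0.0012, 0.0003, 0, 0, 0, 1, -1], [-0.0012, 0.0003, 0, 0, 0, 1, -1]]}}

```text
t: 5.3
tcp_pos: [0.5971, 0.0789, 0.1224]
tool_rot: [0.494, 0.869, 0.001, -0.002]
force: [-3.5, 5.9, 4.2]
finger_gap: -0.005
gripper_force: 3.5
```

Request:
{"name": "drive_tool", "arguments": {"plan": [[-0.0024, 0.0006, -0.0001, 0, 0, 2, -1], [-0.0024, 0.0006, -0.0001, 0, 0, 2, -1], [-0.0024, 0.0006, -0.0001, 0, 0, 2, -1], [-0.0024, 0.0006, -0.0001, 0, 0, 2, -1], [-0.0024, 0.0006, -0.0001, 0, 0, 2, -1], [-0.0024, 0.0006, -0.0001, 0, 0, 2, -1]]}}

```text
t: 5.9
tcp_pos: [0.6068, 0.0676, 0.1229]
tool_rot: [0.583, 0.813, 0.001, -0.002]
force: [-2.7, 6.2, 2.7]
finger_gap: 0.002
gripper_force: 3.5
```

Request:
{"name": "drive_tool", "arguments": {"plan": [[-0.0024, 0.0006, -0.0001, 0, 0, 2, -1], [-0.0024, 0.0006, -0.0001, 0, 0, 2, -1], [-0.0024, 0.0006, -0.0001, 0, 0, 2, -1], [-0.0024, 0.0006, -0.0001, 0, 0, 2, -1], [-0.0024, 0.0006, -0.0001, 0, 0, 2, -1], [-0.0024, 0.0006, -0.0001, 0, 0, 2, -1]]}}

```text
t: 6.5
tcp_pos: [0.6139, 0.0546, 0.1235]
tool_rot: [0.664, 0.747, 0.0, -0.002]
force: [-1.8, 6.7, 2.8]
finger_gap: 0.0
gripper_force: 3.5
```

```bash
cat >> h.py <<'E'
def arc():
    s=manip.sense(); M=R_.from_quat(s['tool_rot']).as_matrix(); p=M.T@(s['tcp_pos']-np.array([.55,.0255,0])); F=M.T@s['force']
    print('t',round(float(s['t']),2),'tool-frame pos rel axis (want .019,.068)',np.round(p[:2],4),'yaw',np.round(np.degrees(np.arctan2(M[1,0],M[0,0])),1),'F tool',np.round(F,1),'z',round(s['tcp_pos'][2],4))
E
python3 -c "
from h import *
arc()"
```

```text
t 6.5 tool-frame pos rel axis (want .019,.068) [0.0218 0.0666] yaw 96.7 F tool [ 6.9 -1.  -2.7] z 0.1235
```

Request:
{"name": "drive_tool", "arguments": {"plan": [[-0.0024, 0.0008, -0.0001, 0, 0, 2, -1], [-0.0024, 0.0008, -0.0001, 0, 0, 2, -1], [-0.0024, 0.0008, -0.0001, 0, 0, 2, -1], [-0.0024, 0.0008, -0.0001, 0, 0, 2, -1], [-0.0024, 0.0008, -0.0001, 0, 0, 2, -1], [-0.0024, 0.0008, -0.0001, 0, 0, 2, -1], [-0.0024, 0.0008, -0.0001, 0, 0, 2, -1], [-0.0024, 0.0008, -0.0001, 0, 0, 2, -1], [-0.0024, 0.0008, -0.0001, 0, 0, 2, -1]]}}

```text
t: 7.4
tcp_pos: [0.6196, 0.0332, 0.124]
tool_rot: [0.773, 0.634, -0.001, -0.003]
force: [-1.9, 7.6, 1.6]
finger_gap: 0.002
gripper_force: 3.2
```

Request:
{"name": "drive_tool", "arguments": {"plan": [[-0.0024, 0.0008, -0.0001, 0, 0, 2, -1], [-0.0024, 0.0008, -0.0001, 0, 0, 2, -1], [-0.0024, 0.0008, -0.0001, 0, 0, 2, -1], [-0.0024, 0.0008, -0.0001, 0, 0, 2, -1], [-0.0024, 0.0008, -0.0001, 0, 0, 2, -1], [-0.0024, 0.0008, -0.0001, 0, 0, 2, -1], [-0.0024, 0.0008, -0.0001, 0, 0, 2, -1]]}}

```text
t: 8.1
tcp_pos: [0.6207, 0.0157, 0.1246]
tool_rot: [0.845, 0.535, -0.0, -0.003]
force: [-1.6, 6.5, 0.9]
finger_gap: 0.001
gripper_force: 3.1
```

```bash
python3 -c "
from h import *
arc()"
```

```text
t 8.1 tool-frame pos rel axis (want .019,.068) [0.0217 0.0676] yaw 64.7 F tool [ 5.2 -4.2 -0.8] z 0.1246
```

Request:
{"name": "drive_tool", "arguments": {"plan": [[-0.0024, 0.0005, -0.0001, 0, 0, 2, -1], [-0.0024, 0.0006, -0.0001, 0, 0, 2, -1], [-0.0024, 0.0006, -0.0001, 0, 0, 2, -1], [-0.0024, 0.0006, -0.0001, 0, 0, 2, -1], [-0.0024, 0.0006, -0.0001, 0, 0, 2, -1], [-0.0024, 0.0006, -0.0001, 0, 0, 2, -1]]}}

```text
t: 8.7
tcp_pos: [0.6171, 0.0015, 0.1252]
tool_rot: [0.896, 0.444, 0.0, -0.002]
force: [0.4, 7.6, 0.4]
finger_gap: 0.003
gripper_force: 3.1
```

Request:
{"name": "drive_tool", "arguments": {"plan": [[-0.0018, 0.0005, -0.0001, 0, 0, 1.5, -1], [-0.0018, 0.0005, -0.0001, 0, 0, 1.5, -1], [-0.0018, 0.0005, 0, 0, 0, 1.5, -1]]}}

```text
t: 9.0
tcp_pos: [0.6154, -0.0038, 0.1255]
tool_rot: [0.913, 0.408, 0.001, -0.002]
force: [0.2, 7.5, -0.0]
finger_gap: -0.004
gripper_force: 3.1
```

Request:
{"name": "drive_tool", "arguments": {"plan": [[-0.0012, 0.0003, -0.0001, 0, 0, 1, -1], [-0.0012, 0.0003, 0, 0, 0, 1, -1], [-0.0012, 0.0003, -0.0001, 0, 0, 1, -1]]}}

```text
t: 9.3
tcp_pos: [0.6139, -0.0071, 0.1257]
tool_rot: [0.923, 0.385, 0.001, -0.002]
force: [1.9, 7.3, -1.3]
finger_gap: -0.002
gripper_force: 3.0
```

Request:
{"name": "drive_tool", "arguments": {"plan": [[-0.0012, 0.0003, -0.0001, 0, 0, 1, -1], [-0.0012, 0.0003, 0, 0, 0, 1, -1], [-0.0012, 0.0003, -0.0001, 0, 0, 1, -1]]}}

```text
t: 9.6
tcp_pos: [0.6121, -0.0104, 0.1258]
tool_rot: [0.933, 0.36, 0.001, -0.002]
force: [1.2, 7.6, -2.8]
finger_gap: 0.001
gripper_force: 3.0
```

```bash
python3 -c "
from h import *
arc()"
```

```text
t 9.6 tool-frame pos rel axis (want .019,.068) [0.0223 0.068 ] yaw 42.2 F tool [ 5.9 -4.8  2.9] z 0.1258
```

Request:
{"name": "drive_tool", "arguments": {"plan": [[-0.0012, 0.0002, 0, 0, 0, 1, -1], [-0.0012, 0.0002, 0, 0, 0, 1, -1], [-0.0012, 0.0003, 0, 0, 0, 1, -1], [-0.0012, 0.0003, 0, 0, 0, 1, -1]]}}

```text
t: 10.0
tcp_pos: [0.6096, -0.0144, 0.126]
tool_rot: [0.945, 0.327, 0.001, -0.001]
force: [3.1, 7.8, -1.2]
finger_gap: -0.001
gripper_force: 3.0
```

Request:
{"name": "drive_tool", "arguments": {"plan": [[-0.0012, 0.0003, 0, 0, 0, 1, -1], [-0.0012, 0.0003, 0, 0, 0, 1, -1], [-0.0012, 0.0003, 0, 0, 0, 1, -1]]}}

```text
t: 10.3
tcp_pos: [0.6075, -0.0174, 0.1261]
tool_rot: [0.953, 0.303, 0.001, -0.001]
force: [2.4, 6.5, -1.1]
finger_gap: -0.004
gripper_force: 3.0
```

Request:
{"name": "drive_tool", "arguments": {"plan": [[-0.0012, 0.0003, 0, 0, 0, 1, -1], [-0.0012, 0.0003, 0, 0, 0, 1, -1], [-0.0012, 0.0003, 0, 0, 0, 1, -1]]}}

```text
t: 10.6
tcp_pos: [0.6052, -0.0202, 0.1262]
tool_rot: [0.961, 0.277, 0.002, -0.001]
force: [2.3, 7.8, -1.0]
finger_gap: -0.003
gripper_force: 3.0
```

Request:
{"name": "drive_tool", "arguments": {"plan": [[-0.0012, 0.0003, 0, 0, 0, 1, -1], [-0.0012, 0.0003, 0, 0, 0, 1, -1], [-0.0012, 0.0003, 0, 0, 0, 1, -1]]}}

```text
t: 10.9
tcp_pos: [0.605, -0.0213, 0.1264]
tool_rot: [0.968, 0.251, 0.005, -0.002]
force: [9.2, 13.3, -4.1]
finger_gap: 0.004
gripper_force: 7.4
```

Request:
{"name": "drive_tool", "arguments": {"plan": [[-0.0012, 0.0003, 0, 0, 0, 1, -1], [-0.0012, 0.0003, 0, 0, 0, 1, -1], [-0.0012, 0.0003, 0, 0, 0, 1, -1]]}}

```text
t: 11.2
tcp_pos: [0.605, -0.022, 0.1265]
tool_rot: [0.974, 0.225, 0.008, -0.003]
force: [14.6, 19.9, -7.4]
finger_gap: 0.001
gripper_force: 11.0
```

```bash
python3 -c "
from h import *
arc()"
```

```text
t 11.2 tool-frame pos rel axis (want .019,.068) [0.0307 0.0666] yaw 26.0 F tool [ 21.7 -11.5   7.8] z 0.1265
```

Request:
{"name": "drive_tool", "arguments": {"plan": [[0.003, -0.001, 0, 0, 0, 0, -1], [0.001, 0, 0, 0, 0, 0, -1], [0, 0, 0, 0, 0, 0, -1]]}}

```text
t: 11.5
tcp_pos: [0.6052, -0.0217, 0.1263]
tool_rot: [0.974, 0.227, 0.004, -0.001]
force: [7.0, 10.5, -4.7]
finger_gap: -0.001
gripper_force: 5.4
```

```bash
python3 -c "
from h import *
arc()"
```

```text
t 11.5 tool-frame pos rel axis (want .019,.068) [0.0298 0.0666] yaw 26.2 F tool [10.9 -6.3  4.8] z 0.1263
```

Request:
{"name": "drive_tool", "arguments": {"plan": [[0.005, -0.001, 0, 0, 0, 0, -1], [0.01, 0, 0, 0, 0, 0, -1], [0.01, 0, 0, 0, 0, 0, -1], [0, 0, -0.04, 0, 0, 0, -1], [0, 0, -0.04, 0, 0, 0, -1], [0, 0, -0.04, 0, 0, 0, -1]]}}

```text
t: 12.1
tcp_pos: [0.6244, -0.0129, 0.2473]
tool_rot: [0.974, 0.228, -0.0, 0.0]
force: [1.3, -0.7, 0.1]
finger_gap: 0.001
gripper_force: 0.0
```

Request:
{"name": "drive_tool", "arguments": {"plan": [[0.045, 0.0, 0, 0, 0, 0, -1], [0.045, 0.0, 0, 0, 0, 0, -1], [0.045, 0.0, 0, 0, 0, 0, -1], [0, 0.0, 0, 0, 0, 0, -1]]}}

```text
t: 12.5
tcp_pos: [0.7495, 0.0497, 0.2453]
tool_rot: [0.973, 0.229, 0.002, 0.0]
force: [-1.1, 0.2, -0.7]
finger_gap: 0.001
gripper_force: 0.0
```

```bash
python3 - <<'E'
from h import *
for f in('scene','top'):
    s=snap(f,f+'1'); W=cloud(s); X,Y,Z=W[...,0],W[...,1],W[...,2]; R=np.hypot(X-.55,Y-.0255)
    m=(R<.09)&(R>.045)&(Y<-.01)&(Z>.105)&(Z<.15)&(X>.52); print('post',m.sum(),np.round(W[m].mean(0),4),'mid',np.round((W[m].max(0)+W[m].min(0))/2,4),np.round(np.sort(W[m][:,2])[-6:],4))
    m=(R<.075)&(R>.03)&(X<.53)&(Z>.085)&(Z<.12); print('tab',m.sum(),np.round(W[m].mean(0),4),cv2.minAreaRect(W[m][:,:2].astype(np.float32)))
a=load('scene1')
cv2.imwrite('pics/cA1.png',cv2.resize(a['image'][200:295,270:380],None,fx=5,fy=5,interpolation=cv2.INTER_CUBIC)[:,:,::-1])
# pinch pose: grasp point at z .103 -> TCP .098 ; tool y = keeper y => yaw 18.4 or +180
to(.4998,.0088,.20,18.4)
E
```

```text
post 82 [ 0.5903 -0.0318  0.1268] mid [ 0.589  -0.03    0.1235] [0.1404 0.1405 0.1409 0.141  0.1416 0.1419]
tab 79 [0.5011 0.0077 0.1037] ((0.500321626663208, 0.009524237364530563), (0.017325472086668015, 0.013113351538777351), 21.089557647705078)<stdin>:4: RuntimeWarning: Mean of empty slice.
  ret = um.true_divide(
Traceback (most recent call last):
ValueError: zero-size array to reduction operation maximum which has no identity
```

```bash
python3 - <<'E'
from h import *
to(.4998,.0087,.245,18.4)
E
```

```text
t 12.6 pos [0.7453 0.0476 0.2451] yaw 26.39 gap -0.004 F [ 0.2 -0.6 -0.2]
shift [-0.2372 -0.0742  0.0005] turn [-0.01  0.1   7.99]
```

Request:
{"name": "drive_tool", "arguments": {"plan": [[-0.0395, -0.0124, 0, 0, 0, 0, 0], [-0.0395, -0.0124, 0, 0, 0, 0, 0], [-0.0395, -0.0124, 0, 0, 0, 0, 0], [-0.0395, -0.0124, 0, 0, 0, 0, 0], [-0.0395, -0.0124, 0, 0, 0, 0, 0], [-0.0395, -0.0124, 0, 0, 0, 0, 0], [0, 0, 0, 0, 0, 8, 0], [0, 0, 0, 0, 0, 0, 0], [0, 0, 0, 0, 0, 0, 0]]}}

```text
t: 13.5
tcp_pos: [0.4998, 0.0082, 0.2471]
tool_rot: [0.987, 0.16, 0.001, 0.0]
force: [0.3, 0.1, -0.2]
finger_gap: 0.501
gripper_force: 0.0
```

```bash
python3 - <<'E'
from h import *
to(.4998,.0087,.098,18.4)
E
```

```text
t 13.5 pos [0.4998 0.0082 0.2471] yaw 18.43 gap 0.501 F [ 0.3  0.1 -0.2]
shift [-1.000e-04 -7.000e-04  1.491e-01] turn [ 0.07 -0.09  0.03]
```

Request:
{"name": "drive_tool", "arguments": {"plan": [[0, -0.0005, 0.04, 0, 0, 0, 0], [0, 0, 0.04, 0, 0, 0, 0], [0, 0, 0.03, 0, 0, 0, 0], [0, 0, 0.02, 0, 0, 0, 0], [0, 0, 0.0175, 0, 0, 0, 0], [0, 0, 0, 0, 0, 0, 0], [0, 0, 0, 0, 0, 0, 0]]}}

```text
t: 14.2
tcp_pos: [0.5002, 0.0091, 0.0987]
tool_rot: [0.987, 0.16, 0.0, 0.0]
force: [0.6, -0.0, -0.6]
finger_gap: 0.497
gripper_force: 0.0
```

```bash
python3 - <<'E'
from h import *
to(.4998,.0087,.098,18.4)
s=snap('scene','scene2')
cv2.imwrite('pics/c2.png',cv2.resize(s['image'][190:295,260:380],None,fx=5,fy=5,interpolation=cv2.INTER_CUBIC)[:,:,::-1])
E
```

```text
t 14.2 pos [0.5002 0.0091 0.0987] yaw 18.4 gap 0.497 F [ 0.6 -0.  -0.6]
shift [-0.0005  0.0002  0.0007] turn [ 0.01 -0.01 -0.  ]
```

View pics/c2.png

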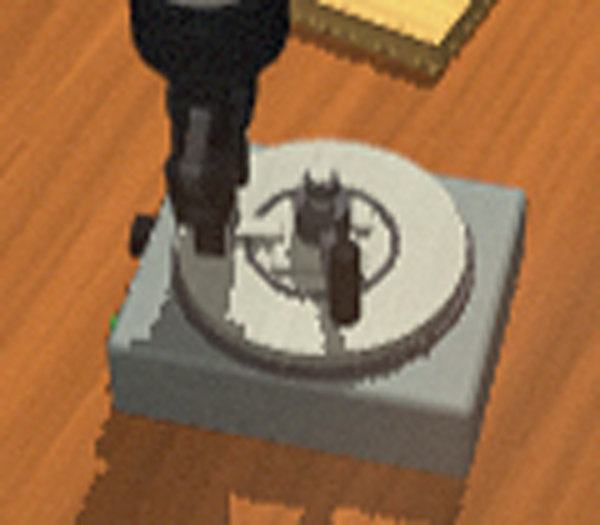

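The fingers straddle the tab at about (205,230). The post now stands at (345,275), clear of the gripper.

Request:
{"name": "drive_tool", "arguments": {"plan": [[0, 0, 0, 0, 0, 0, -1], [0, 0, 0, 0, 0, 0, -1], [0, 0, 0, 0, 0, 0, -1], [0, 0, 0, 0, 0, 0, -1], [0, 0, 0, 0, 0, 0, -1], [0, 0, 0, 0, 0, 0, -1]], "newtons": 60}}

```text
t: 14.85
tcp_pos: [0.5, 0.0091, 0.0998]
tool_rot: [0.987, 0.159, 0.001, 0.0]
force: [-1.1, 0.6, 5.8]
finger_gap: 0.104
gripper_force: 60.5
```

```bash
python3 - <<'E'
from h import *
to(.4998,.0087,.1032,18.4)
E
```

```text
t 14.85 pos [0.5    0.0091 0.0998] yaw 18.33 gap 0.104 F [-1.1  0.6  5.8]
shift [-0.0004  0.0003 -0.0034] turn [ 0.06 -0.11 -0.07]
```

Request:
{"name": "drive_tool", "arguments": {"plan": [[0, 0, -0.002, 0, 0, 0, -1], [0, 0, -0.002, 0, 0, 0, -1], [0, 0, -0.001, 0, 0, 0, -1], [0, 0, 0, 0, 0, 0, -1], [0, 0, 0, 0, 0, 0, -1]]}}

```text
t: 15.35
tcp_pos: [0.4992, 0.0093, 0.1037]
tool_rot: [0.987, 0.159, -0.0, -0.0]
force: [-0.7, -0.2, -0.9]
finger_gap: 0.11
gripper_force: 59.5
```

Request:
{"name": "drive_tool", "arguments": {"plan": [[0, 0, 0, 0, 0, 0, -1], [0, 0, 0, 0, 0, 0, -1]]}}

```text
t: 15.55
tcp_pos: [0.4993, 0.0093, 0.1037]
tool_rot: [0.987, 0.159, -0.0, -0.0]
force: [0.2, 1.3, -1.3]
finger_gap: 0.108
gripper_force: 59.5
```

Request:
{"name": "drive_tool", "arguments": {"plan": [[0, 0, -0.0005, 0, 0, 0, -1], [-0.004, 0, 0, 0, 0, 0, -1], [-0.004, 0, 0, 0, 0, 0, -1], [-0.004, 0, 0, 0, 0, 0, -1], [0, 0, 0, 0, 0, 0, -1]]}}

```text
t: 16.05
tcp_pos: [0.4869, 0.0054, 0.1042]
tool_rot: [0.987, 0.159, -0.001, -0.0]
force: [-0.7, -0.4, -1.2]
finger_gap: 0.104
gripper_force: 59.6
```

Request:
{"name": "drive_tool", "arguments": {"plan": [[-0.005, 0, 0, 0, 0, 0, -1], [-0.005, 0, 0, 0, 0, 0, -1], [-0.005, 0, 0, 0, 0, 0, -1], [0, 0, 0, 0, 0, 0, -1]]}}

```text
t: 16.45
tcp_pos: [0.4726, 0.0007, 0.1042]
tool_rot: [0.987, 0.159, -0.001, -0.0]
force: [0.7, -0.2, -2.1]
finger_gap: 0.106
gripper_force: 59.6
```

Request:
{"name": "drive_tool", "arguments": {"plan": [[-0.007, 0, 0, 0, 0, 0, -1], [-0.007, 0, 0, 0, 0, 0, -1], [-0.007, 0, 0, 0, 0, 0, -1], [-0.007, 0, 0, 0, 0, 0, -1], [-0.007, 0, 0, 0, 0, 0, -1], [-0.003, 0, 0, 0, 0, 0, -1], [0, 0, 0, 0, 0, 0, -1], [0, 0, 0, 0, 0, 0, -1]]}}

```text
t: 17.25
tcp_pos: [0.438, -0.0114, 0.1044]
tool_rot: [0.987, 0.159, 0.0, 0.0]
force: [-0.2, -0.2, -1.4]
finger_gap: 0.106
gripper_force: 59.6
```

```bash
python3 - <<'E'
from h import *
E_=np.hypot(*(np.array(manip.sense()['tcp_pos'][:2])-[.4998,.0088])); print('drawn',E_)
# keeper yaw -4.4 in tray; keeper origin at tray centre +0.017 along keeper x; tab 53 mm behind
c=np.array([.4552,.311]); t=np.radians(-4.4); d=np.array([np.cos(t),np.sin(t)])
p=c+d*(.017-.053); print(p)
to(*p,.16,-4.4)
E
```

```text
drawn 0.06497281580171779
[0.4193061  0.31376189]
t 17.25 pos [ 0.438  -0.0114  0.1044] yaw 18.32 gap 0.106 F [-0.2 -0.2 -1.4]
shift [ 0.0844 -0.3145 -0.0557] turn [ 1.000e-02 -4.000e-02  2.272e+01]
```

Request:
{"name": "drive_tool", "arguments": {"plan": [[0, 0, -0.028, 0, 0, 0, -1], [0, 0, -0.028, 0, 0, 0, -1], [0.0094, -0.035, 0, 0, 0, 0, -1], [0.0094, -0.035, 0, 0, 0, 0, -1], [0.0094, -0.035, 0, 0, 0, 0, -1], [0.0094, -0.035, 0, 0, 0, 0, -1], [0.0094, -0.035, 0, 0, 0, 0, -1], [0.0094, -0.035, 0, 0, 0, 0, -1], [0.0094, -0.035, 0, 0, 0, 0, -1], [0.0094, -0.035, 0, 0, 0, 0, -1]]}}

```text
t: 18.25
tcp_pos: [0.4208, 0.2801, 0.1603]
tool_rot: [0.987, 0.16, 0.0, -0.0]
force: [0.2, -0.1, -1.9]
finger_gap: 0.103
gripper_force: 59.6
```

Request:
{"name": "drive_tool", "arguments": {"plan": [[0.0094, -0.035, 0, 0, 0, 0, -1], [0, 0, 0, 0, 0, 6, -1], [0, 0, 0, 0, 0, 6, -1], [0, 0, 0, 0, 0, 6, -1], [0, 0, 0, 0, 0, 4.7, -1], [0, 0, 0, 0, 0, 0, -1], [0, 0, 0, 0, 0, 0, -1], [0, 0, 0, 0, 0, 0, -1]]}}

```text
t: 19.05
tcp_pos: [0.419, 0.3144, 0.1603]
tool_rot: [0.999, -0.038, -0.0, -0.0]
force: [0.1, -0.7, -1.1]
finger_gap: 0.105
gripper_force: 59.7
```

```bash
python3 - <<'E'
from h import *
# release TCP z: pickup TCP .0998 with underside .072 -> TCP = floor(.004-.005)+.0278
to(.4193,.3138,.034,-4.4)
s=snap('scene','scene3')
cv2.imwrite('pics/c3.png',cv2.resize(s['image'][90:290,240:400],None,fx=3,fy=3,interpolation=cv2.INTER_CUBIC)[:,:,::-1])
E
```

```text
t 19.05 pos [0.419  0.3144 0.1603] yaw -4.31 gap 0.105 F [ 0.1 -0.7 -1.1]
shift [0.0004 0.0006 0.1263] turn [-0.    0.    0.09]
```

View pics/c3.png

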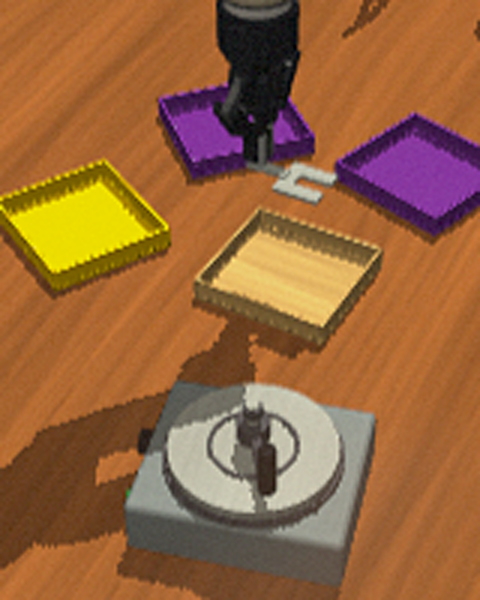

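The crop shows the keeper held level at about (300,185), the wooden tray at (290,275), and the machine with its lever backed off. I'll check the tray centre by casting rays.

```bash
python3 - <<'E'
from h import *
for f in('scene0','top0'):
    s=load(f); W=cloud(s); hsv=cv2.cvtColor(s['image'],cv2.COLOR_RGB2HSV)
    m=(abs(W[...,0]-.455)<.06)&(abs(W[...,1]-.311)<.06); v,u=np.where(m); print(f,u.mean(),v.mean(),ray(s,u.mean(),v.mean(),.006),'floor z',np.median(W[m][:,2]),hsv[m].mean(0))
s=load('scene3');W=cloud(s);m=(abs(W[...,0]-.46)<.05)&(abs(W[...,1]-.311)<.03)&(W[...,2]>.115)&(W[...,2]<.145);v,u=np.where(m);print('keeper plate top',np.round(W[m].mean(0),4),u.mean(),v.mean(),cv2.minAreaRect(W[m][:,:2].astype(np.float32)))
E
```

```text
scene0 336.920987654321 182.21358024691358 [0.45798008 0.31493253 0.006     ] floor z 0.0034981998192259445 [ 20.02839506 140.21111111 231.96790123]
top0 265.7180156657964 205.6579634464752 [0.45508766 0.31041647 0.006     ] floor z 0.0031591509828574615 [ 21.44038294 113.4308094  205.44821584]
keeper plate top [0.4649 0.3097 0.1367] 338.8643216080402 150.12060301507537 ((0.45442792773246765, 0.31262731552124023), (0.05257522687315941, 0.08530573546886444), 85.35265350341797)
```

Request:
{"name": "drive_tool", "arguments": {"plan": [[0, 0, 0.035, 0, 0, 0, -1], [0, 0, 0.035, 0, 0, 0, -1], [0, 0, 0.03, 0, 0, 0, -1], [0, 0, 0.015, 0, 0, 0, -1], [0, 0, 0.006, 0, 0, 0, -1], [0, 0, 0, 0, 0, 0, -1], [0, 0, 0, 0, 0, 0, -1]]}}

```text
t: 19.8
tcp_pos: [0.4196, 0.3147, 0.04]
tool_rot: [0.999, -0.038, 0.001, -0.0]
force: [-0.7, 0.2, -1.2]
finger_gap: 0.106
gripper_force: 59.6
```

Request:
{"name": "drive_tool", "arguments": {"plan": [[0, 0, 0.002, 0, 0, 0, -1], [0, 0, 0.002, 0, 0, 0, -1], [0, 0, 0.001, 0, 0, 0, -1], [0, 0, 0, 0, 0, 0, -1]]}}

```text
t: 20.2
tcp_pos: [0.419, 0.3145, 0.0345]
tool_rot: [0.999, -0.038, 0.0, -0.0]
force: [-0.9, -0.4, -1.5]
finger_gap: 0.107
gripper_force: 59.6
```

Request:
{"name": "drive_tool", "arguments": {"plan": [[0, 0, 0.001, 0, 0, 0, -1], [0, 0, 0.001, 0, 0, 0, -1], [0, 0, 0, 0, 0, 0, -1]]}}

```text
t: 20.5
tcp_pos: [0.4188, 0.3144, 0.0322]
tool_rot: [0.999, -0.038, -0.0, 0.0]
force: [0.3, -0.9, -2.4]
finger_gap: 0.105
gripper_force: 59.6
```

Request:
{"name": "drive_tool", "arguments": {"plan": [[0, 0, 0.0005, 0, 0, 0, -1], [0, 0, 0.0005, 0, 0, 0, -1], [0, 0, 0, 0, 0, 0, -1]]}}

```text
t: 20.8
tcp_pos: [0.4188, 0.3144, 0.0319]
tool_rot: [0.999, -0.038, 0.0, -0.0]
force: [-1.6, 0.0, 4.1]
finger_gap: 0.103
gripper_force: 60.6
```

Request:
{"name": "drive_tool", "arguments": {"plan": [[0, 0, 0.0005, 0, 0, 0, -1], [0, 0, 0.0005, 0, 0, 0, -1], [0, 0, 0, 0, 0, 0, -1]]}}

```text
t: 21.1
tcp_pos: [0.4188, 0.3144, 0.0317]
tool_rot: [0.999, -0.038, 0.0, -0.0]
force: [-3.2, -1.4, 12.2]
finger_gap: 0.103
gripper_force: 61.7
```

Request:
{"name": "drive_tool", "arguments": {"plan": [[0, 0, -0.001, 0, 0, 0, -1], [0, 0, 0, 0, 0, 0, -0.2], [0, 0, 0, 0, 0, 0, -0.2], [0, 0, 0, 0, 0, 0, -0.2], [0, 0, 0, 0, 0, 0, -0.2], [0, 0, 0, 0, 0, 0, -0.2]]}}

```text
t: 21.7
tcp_pos: [0.419, 0.3144, 0.0311]
tool_rot: [0.999, -0.038, -0.0, 0.0]
force: [-0.1, -0.8, -0.3]
finger_gap: 0.397
gripper_force: 0.0
```

Request:
{"name": "drive_tool", "arguments": {"plan": [[0, 0, -0.005, 0, 0, 0, -0.2], [0, 0, -0.02, 0, 0, 0, -0.2], [0, 0, -0.04, 0, 0, 0, -0.2], [0, 0, -0.05, 0, 0, 0, -0.2], [0, 0, -0.05, 0, 0, 0, -0.2], [-0.04, 0, -0.02, 0, 0, 0, -0.2], [0, 0, 0, 0, 0, 0, -0.2], [0, 0, 0, 0, 0, 0, -0.2], [0, 0, 0, 0, 0, 0, -0.2], [0, 0, 0, 0, 0, 0, -0.2]]}}

```text
t: 22.7
tcp_pos: [0.3795, 0.3173, 0.2154]
tool_rot: [0.999, -0.038, -0.001, 0.0]
force: [-0.2, -0.7, -0.3]
finger_gap: 0.401
gripper_force: 0.0
```

```bash
python3 - <<'E'
from h import *
s=snap('scene','scene4'); W=cloud(s); X,Y,Z=W[...,0],W[...,1],W[...,2]
m=(np.hypot(X-.55,Y-.0255)<.09)&(np.hypot(X-.55,Y-.0255)>.045)&(Y<-.01)&(Z>.105)&(Z<.15)&(X>.52); print('post',np.round(W[m].mean(0),4),np.round(np.sort(W[m][:,2])[-6:],4))
cv2.imwrite('pics/c4.png',cv2.resize(s['image'][130:290,260:400],None,fx=3.7,fy=3.7,interpolation=cv2.INTER_CUBIC)[:,:,::-1])
E
```

```text
post [ 0.5904 -0.0321  0.1278] [0.1414 0.1416 0.1417 0.142  0.1424 0.1434]
```

View pics/c4.png

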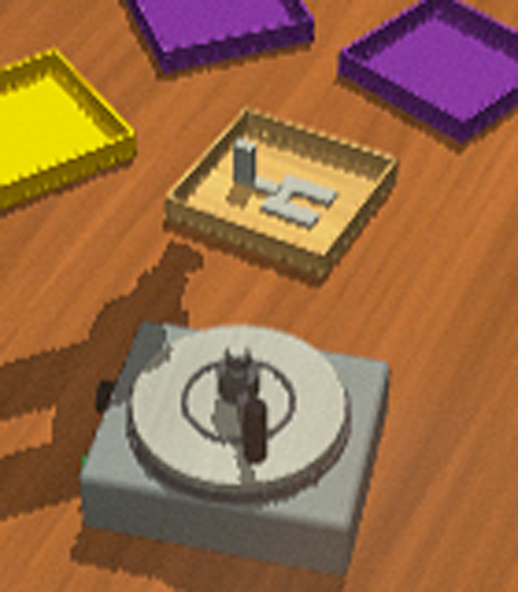

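The keeper lies flat in the wooden tray at about (290,195), with its tab at (245,160). The lever is still where it was left, with the post at (255,430).

```bash
python3 -c "
from station import manip
print(manip.sign_off())"
```

```text
the job is handed in; nothing more can be done
None
```

I pushed the lever nut clockwise until it stopped firm (peak push about 26 N, limit 30 N), laid the keeper plate flat in the wooden tray and handed the job in at about 23 s; the hand-in returned no verdict.

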